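# Rack the guide shafts chamfer first and shut the tailgate

## Task

The four guide shafts in the rack must all sit the same way round, chamfered end in the bore: slide each one along its V seats up to the end plate and feel how far it goes, because a chamfered end drops into its bore while a square end stops short against the plate. Lift out any that stops short, turn it end for end, lay it back in the seats and slide it fully home, and when all four are home swing the yellow tailgate up shut behind their tails. Do not drop a shaft off the rack, and leave the other things on the bench where they are.

Things in the scene. Friction and masses are not known exactly. Their poses are not given: they have to be found in the camera images.
- rack: shaft rack fixed to the bench: aluminium base plate (12 mm thick), two dark blue crossbars with pale V seats, upright grey bore plate at one end, yellow tailgate at the other. Origin: on the bench under the rack; x runs along the shafts from tailgate to bore plate, z up. Four places at y = -78, -26, 26, 78 mm, a shaft in each. A seated shaft's axis is 55 mm above the bench and it needs 2 to 4 N to slide along
- seats (a point): mid-way between the two crossbars, at y = 0 and the seated shafts' axis height: x = -7.5 mm in the rack, 55 mm above the bench. The crossbars are centred at rack x = -40 and 25 mm, each 14 mm thick along x, tops 52 mm above the bench; between them (x = -33 to 18 mm) the space under and beside the shafts is open down to the base plate, 12 mm above the bench
- bore_plate (a point): middle of the bore plate's near face: rack x = 60 mm, y = 0, 55 mm up; plate 222 mm wide, 12 mm thick, top at 82 mm. A through bore of 16.5 mm at each place, on the seated shaft's axis. Chamfer leading, a shaft enters 6 to 7 mm: middle at rack x = 6.5 mm, tail face at -53.5 mm (fully home). Square end leading, it stops on the plate: middle at x = 0, tail at -60 mm, and the gate cannot shut
- gate (a joint): tailgate hinge, rad: 0 = shut, upright just behind the shafts' tails; starts open at 0.85 to 1.0 (its stop), leaning away from the shafts. Hinge line: rack x = -59.5 mm, 10 mm above the bench, along rack y. Stiff (about 0.07 N m), stays where it is left. Pushing its free edge towards rack +x and up along its arc swings it shut (a finger pushing it dead level tends to bind, as the edge must rise)
- gate_edge (a point): middle of the tailgate's free edge, 52 mm from the hinge line; the gate is a yellow plate 206 mm wide (centred at rack y = 0) and 5 mm thick. Open, this edge is 38 to 44 mm above the bench and 39 to 44 mm out from the hinge line (rack -x); shut, it is 62 mm up and the gate's outer face is at rack x = -62 mm
- shaft_1: steel guide shaft, 20 mm diameter, 120 mm long, 0.3 kg, lying in one place of the rack, at the start 10 to 26 mm short of the bore plate. One end is square, the other has a lead-in chamfer (9 mm long, 20 down to 10 mm diameter); which is which differs from shaft to shaft and is not told by name or axes. Origin: middle of its length, on its axis; x lies along it, either way round
- shaft_2: guide shaft exactly like shaft_1 in size and looks, in another place of the rack; the same origin and x axis, and again nothing tells which end is chamfered
- shaft_3: guide shaft exactly like shaft_1 in size and looks, in another place of the rack; the same origin and x axis, and again nothing tells which end is chamfered
- shaft_4: guide shaft exactly like shaft_1 in size and looks, in another place of the rack; the same origin and x axis, and again nothing tells which end is chamfered
- block_a: linear-bearing pillow block, aluminium with a dark bore, 50 x 54 mm, 38 mm high, standing beside the rack; origin: centre of its underside
- block_b: second pillow block, the same; origin: centre of its underside
- caliper: digital caliper lying flat, steel beam 235 mm long with a black display box 13 mm high; origin: under the middle of the beam, x along the beam
- deburrer: deburring tool lying flat beside the rack, 150 mm, blue handle about 30 mm high; origin: centre of its underside, x along it
- offcut: offcut of slotted aluminium profile, 90 x 40 x 40 mm, lying; origin: centre of its underside, x along it
- jug: translucent white plastic measuring jug with a handle, 112 mm across, 135 mm tall; origin: centre of its underside
- oiler: yellow oil bottle with a red cap, 48 mm across, 115 mm tall, upright; origin: centre of its underside

How it is judged:
On the way:
1. all four shafts lie fully home, chamfered ends in the bores (x of shaft_1 in the frame of rack between 0.0033 and 0.0095 m and y of shaft_1 in the frame of rack between -0.085 and 0.085 m and z of shaft_1 in the frame of rack between 0.051 and 0.059 m and x of shaft_2 in the frame of rack between 0.0033 and 0.0095 m and y of shaft_2 in the frame of rack between -0.085 and 0.085 m and z of shaft_2 in the frame of rack between 0.051 and 0.059 m and x of shaft_3 in the frame of rack between 0.0033 and 0.0095 m and y of shaft_3 in the frame of rack between -0.085 and 0.085 m and z of shaft_3 in the frame of rack between 0.051 and 0.059 m and x of shaft_4 in the frame of rack between 0.0033 and 0.0095 m and y of shaft_4 in the frame of rack between -0.085 and 0.085 m and z of shaft_4 in the frame of rack between 0.051 and 0.059 m), for 0.1 s.
At the end, for the whole second after the job is handed in: All four shafts lie at rest in the V seats with the chamfered end fully in the bore (middle of each at least 3.3 mm beyond where a square end would stop, that is within about 3 mm of fully home, and its axis within 4 mm of the seated height), and the tailgate is shut to within 0.06 rad of upright (all of step 1 and value of joint gate below 0.06 rad and linear speed of each of shaft_1, shaft_2, shaft_3, shaft_4 below 0.01 m/s); the robot touches nothing.
It fails at once if a shaft falls off its seats (its axis lower than 35 mm above the bench) (height (world z) of any of shaft_1, shaft_2, shaft_3, shaft_4 below 0.035 m).
It fails at once if another thing on the bench is moved by more than 30 mm (distance of any of block_a, block_b, caliper, deburrer, offcut, jug, oiler from where it was at the start of the episode above 0.03 m).
It also fails if it takes over 72 s, if anything falls off the work surface, if the arm or the gripper's body presses on something with over 40 N, if the wrist force passes 120 N, or if a joint passes its speed limit or range.

## Robot

A 7-joint arm with a two-finger parallel gripper is mounted at the origin on the work surface. World frame = base frame: x ahead of the robot, y to its left, z up, the work surface at z = 0. Lengths are in m, angles in rad, forces in N, time in s.
With the tool pointing down it reaches from about 0.4 to 0.9 m from the base axis. Payload 5.6 kg.
Tool frame: the origin (TCP) lies midway between the tips of the shut fingers; the grasp point (between the pads) lies 19 mm behind it (robot.tcp_to_grasp is the distance from the TCP to the grasp point, in m); z points along the fingers, y is the direction in which the jaws open and shut (so a half turn about z gives the same grasp; the last joint's range is limited). The gripper opens to 92 mm and grips with 3 to 60 N. Pads are 20 mm wide; open, the fingers measure 128 mm over their backs; the gripper's body (75 mm by 189 mm) begins 69 mm behind the grasp point.
Start: joints at [1.142, 0.468, -0.012, 1.603, 0.006, 1.071, -0.056], TCP at [0.245, -0.602, 0.215] pointing down, gripper open.
Joint ranges: [-2.53, 2.53], [-0.31, 2.02], [-1.57, 1.55], [0.28, 2.44], [-1.29, 4.43], [0.15, 1.84], [-2.92, 2.92]. Speed limits (rad/s): [2.57, 2.57, 3.14, 3.14, 3.14, 3.14, 3.14].

## Interface

Orientations are given as a rotation vector (axis times angle).
In Python, from bench import robot gives the robot as it stands.
- The arm moves only by the shell command python3 -m handwheel 'ROWS'. ROWS is JSON, a list of rows, each an object with "xyz": the shift along the tool's x, y, z in cm, a list of three; "twist": the turn about the tool's z in rad; "gripper": the finger opening in cm, from 0 to 9.19. In form: [{"xyz": [dx, dy, dz], "twist": twist, "gripper": gripper}, ...]. A call has 1 to 10 rows; each row shifts and turns the commanded pose from where the row before left it, along the tool's axes as they then stand; what a row does not reach is not made up. A row lasts 1/10 s, in which the tool goes at most 50 mm and 8.59 degrees, less where a joint would pass 70% of its speed; a pose out of reach is approached as far as the arm can. A call is refused whole if a number of a shift passes 5 or a number of a turn 0.15, either way. A call with a gripper value outside its range is refused whole. The fingers move at their own pace and stop on an object; the grip force is fixed at half the most. Time passes only in rows, so rows that do not move let the fingers close. It gives the time, the measured TCP pose, the force and the opening at its end, in the units of the state.
- robot.sense(): the state, without advancing time (a new reading comes with each control period).
- robot.grab_frame(name): name is "scene" or "top" or "wrist"; returns a dict with "color" (420x560x3 uint8, blue, green, red), "z_map" (420x560 float32, m along the optical axis (not along the pixel's ray), 0 where there is no reading), "mtx" (3x3 intrinsics, pixels), "world_from_camera" (4x4, takes a point from camera to world coordinates). Camera axes: x right, y down, z forward; pixel columns grow to the right and rows downward; lengths in m; the calibration is good to about 2 mm. The wrist camera is an equidistant fisheye: a pixel r from the principal point sees the ray r / f radians off the axis. A picture is of the moment at which its call begins.
- robot.job_done(): hands the job in, once; it reports no verdict.
Trained networks look in a picture, given as the dict that the camera call returned (one of the last four; its "shot" number tells which), for a name from the list of things; names that differ only in an ending like _2 or _b are one class to them, and where a whole thing is asked for, a point or a joint stands for the part that bears it (a point fixed in the world has none). Each returns a list of dicts, best first, with "score" (0 to 1); they miss things now and then, are a little off and sometimes report something else, mostly with a low value. They report only what shows in the picture. A call takes as long as a camera call.
- robot.boxes_of(picture, query): "centre" ([x, y, z] in m, in world coordinates, good to about 4 mm: the middle of the surface that is visible of it).
- robot.pinpoint(picture, query): "centre" ([x, y, z] in m, in world coordinates, good to about 4 mm: a listed point, or the origin of a listed thing).
The state is a dict: "clock": time; "joint_positions": joint angles; "joint_velocities": joint speeds; "tau": joint torques, N m; "ee_pos": TCP position; "orientation": TCP orientation; "contact_force": force on the tool from outside, world axes, zero at the start; "torque": the same for the moment, N m; "opening": opening from 0.0 (shut) to 1.0 (fully open).
Only numpy, scipy, OpenCV 4.12 (cv2) and the standard library are available. Lean on these libraries where they do the work, as an engineer would, in place of code of your own. Each camera call takes 0.05 s, during which the arm holds its last target. There are 200 camera calls.

## Working session

There is one attempt and no reset: what is moved stays moved. The work goes in short steps, Python scripts to look and compute and a shell command to move; the robot and the scene stay as the last step left them, time stands still between calls to the robot, and variables do not carry over. Pictures are saved under pics/ and viewed, about 8 in all and at most 12, crops included, and the job is handed in when it is done.

```bash
mkdir -p pics; ls; python3 - <<'E'
from bench import robot
import cv2,numpy as np
s=robot.sense();print(s['clock'],s['ee_pos'],s['orientation'],s['opening'],s['contact_force'])
for n in("top","scene"):
    f=robot.grab_frame(n);cv2.imwrite(f"pics/{n}0.png",f["color"])
    print(n,np.round(f["mtx"],1).tolist(),np.round(f["world_from_camera"],4).tolist())
    np.savez(f"pics/{n}0.npz",z=f["z_map"],m=f["mtx"],T=f["world_from_camera"],c=f["color"])
    for q in("rack","seats","bore_plate","gate_edge","shaft_1"):
        print(q,[(np.round(d["centre"],4).tolist(),round(d["score"],2)) for d in robot.pinpoint(f,q)[:5]])
E
```

```text
pics
0.0 [ 0.24428084 -0.60171801  0.21363251] [-3.08168476e+00 -6.01680354e-01  7.24631006e-04] 1.0017688557675715 [ 0.46158136  0.18079786 -0.02699742]
top [[481.8, 0.0, 281.8], [0.0, 481.8, 217.9], [0.0, 0.0, 1.0]] [[-0.0002, -0.9879, 0.1554, 0.3241], [-1.0, -0.0007, -0.006, 0.0111], [0.0061, -0.1554, -0.9878, 1.2434], [0.0, 0.0, 0.0, 1.0]]
rack [([0.5657, 0.0159, -0.0029], 0.63), ([0.5052, 0.4283, -0.0011], 0.37)]
seats [([0.5706, -0.4079, 0.0025], 0.75), ([0.5567, 0.0137, 0.0563], 0.57)]
bore_plate [([0.6258, 0.0211, 0.0545], 0.82)]
gate_edge []
shaft_1 [([0.5451, -0.0138, 0.0521], 0.86), ([0.5392, 0.0927, 0.0522], 0.81), ([0.5652, -0.0658, 0.052], 0.76), ([0.5453, 0.0391, 0.0545], 0.7)]
scene [[458.5, 0.0, 282.9], [0.0, 458.5, 212.5], [0.0, 0.0, 1.0]] [[0.0053, 0.6499, -0.76, 1.3408], [0.9998, 0.0128, 0.018, -0.0234], [0.0215, -0.7599, -0.6497, 0.7856], [0.0, 0.0, 0.0, 1.0]]
rack [([0.5676, 0.0142, 0.0006], 0.57)]
seats [([0.5566, 0.0131, 0.0561], 0.59)]
bore_plate [([0.6274, 0.0278, 0.0539], 0.74)]
gate_edge [([0.4678, -0.0077, 0.0462], 0.61)]
shaft_1 [([0.5674, -0.0615, 0.0523], 0.82), ([0.5481, -0.0195, 0.052], 0.79), ([0.5422, 0.0833, 0.0592], 0.74), ([0.5444, 0.0379, 0.0548], 0.58)]
```

```bash
python3 - <<'E'
import cv2,numpy as np
c=cv2.imread("pics/top0.png");cv2.imwrite("pics/top0c.png",cv2.resize(c[10:250,160:420],None,fx=2.5,fy=2.5,interpolation=cv2.INTER_CUBIC)[:600,:800])
E
```

```text
(no output)
```

View pics/top0.png

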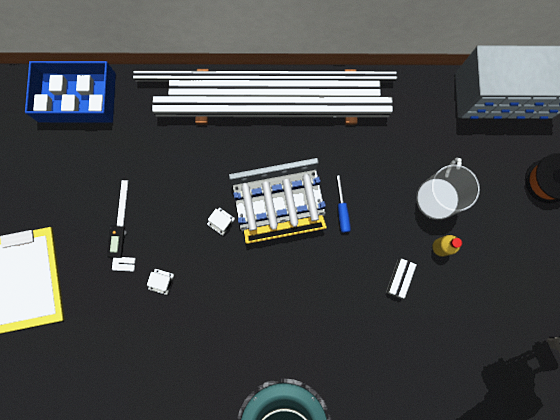

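View pics/top0c.png

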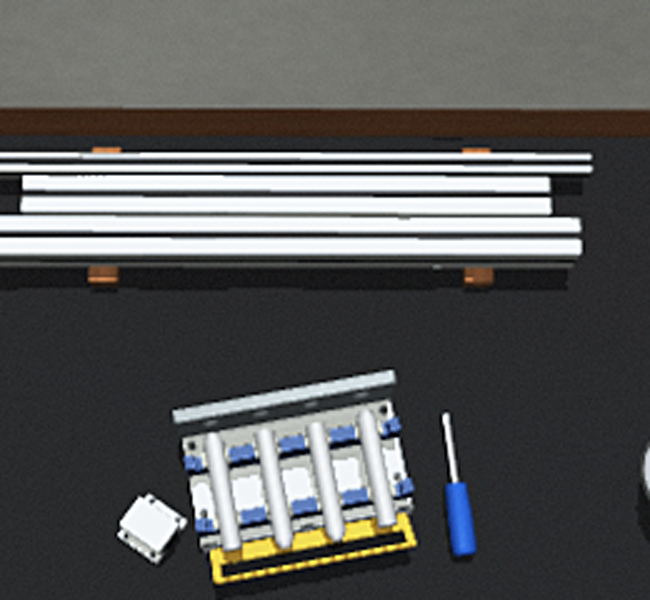

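View pics/scene0.png

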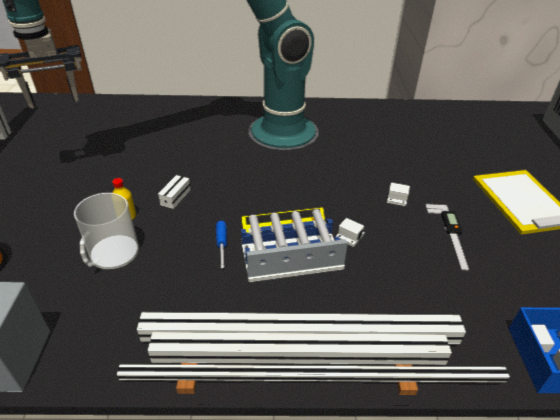

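The views show the rack at about px (280,200) in the top image, with the gate on the robot side. The tails of the 2nd and 3rd shafts from the left look tapered, which I'll confirm by feel. Next I'll fit the rack pose from depth.

```bash
python3 - <<'E'
import numpy as np,cv2
for n in("top","scene"):
    d=np.load(f"pics/{n}0.npz");z=d["z"];K=d["m"];T=d["T"]
    v,u=np.nonzero(z>0);zz=z[v,u]
    P=(T@np.c_[(u-K[0,2])/K[0,0]*zz,(v-K[1,2])/K[1,1]*zz,zz,np.ones(len(zz))].T).T[:,:3]
    r=(abs(P[:,0]-.56)<.13)&(abs(P[:,1]-.014)<.14)
    P=P[r]; 
    # bore plate top
    b=P[(P[:,2]>.074)&(P[:,2]<.092)]
    vx,vy,x0,y0=cv2.fitLine(b[:,:2].astype(np.float32),cv2.DIST_HUBER,0,.01,.01).ravel()
    th=np.arctan2(-vx*np.sign(vy),abs(vy)); print(n,"plate",len(b),"theta",th,"z",np.median(b[:,2]))
    R=np.array([[np.cos(th),np.sin(th)],[-np.sin(th),np.cos(th)]])
    q=b[:,:2]@R.T; print(" plate rackframe x",np.percentile(q[:,0],[5,50,95]),"y",np.percentile(q[:,1],[1,99]),"mid",np.percentile(q[:,1],[1,99]).mean())
    s=P[(P[:,2]>.056)&(P[:,2]<.072)]; q=s[:,:2]@R.T
    for y in(.14,)[:0]:pass
    h,e=np.histogram(q[:,1],bins=np.arange(-.12,.13,.004));print(" ",[(round(a+.002,3),int(k)) for a,k in zip(e,h) if k>5])
E
```

```text
top plate 489 theta 0.19002159 z 0.08172490343953842
 plate rackframe x [0.61966594 0.62506305 0.63148606] y [-0.20234012  0.01419153] mid -0.09407429606753799
  [(np.float64(-0.118), 79), (np.float64(-0.114), 79), (np.float64(-0.11), 39), (np.float64(-0.078), 33), (np.float64(-0.074), 76), (np.float64(-0.07), 78), (np.float64(-0.066), 77), (np.float64(-0.062), 74), (np.float64(-0.058), 31), (np.float64(-0.026), 37), (np.float64(-0.022), 80), (np.float64(-0.018), 77), (np.float64(-0.014), 78), (np.float64(-0.01), 72), (np.float64(-0.006), 34)]
scene plate 646 theta 0.18421681 z 0.0808115117392284
 plate rackframe x [0.62035216 0.62886681 0.63307907] y [-0.19945903  0.01891418] mid -0.09027242756971929
  [(np.float64(-0.118), 66), (np.float64(-0.114), 60), (np.float64(-0.11), 51), (np.float64(-0.106), 18), (np.float64(-0.102), 9), (np.float64(-0.098), 9), (np.float64(-0.094), 8), (np.float64(-0.09), 11), (np.float64(-0.086), 9), (np.float64(-0.082), 7), (np.float64(-0.078), 11), (np.float64(-0.074), 48), (np.float64(-0.07), 76), (np.float64(-0.066), 66), (np.float64(-0.062), 56), (np.float64(-0.058), 49), (np.float64(-0.054), 12), (np.float64(-0.05), 8), (np.float64(-0.046), 11), (np.float64(-0.042), 11), (np.float64(-0.038), 10), (np.float64(-0.034), 7), (np.float64(-0.03), 9), (np.float64(-0.026), 9), (np.float64(-0.022), 56), (np.float64(-0.018), 77), (np.float64(-0.014), 66), (np.float64(-0.01), 55), (np.float64(-0.006), 36), (np.float64(-0.002), 17), (np.float64(0.002), 7), (np.float64(0.006), 8), (np.float64(0.01), 6), (np.float64(0.014), 11), (np.float64(0.018), 7)]
```

```bash
cat > h.py <<'E'
import sys,numpy as np
from bench import robot
from scipy.spatial.transform import Rotation as Ro
th=.187; O=np.array([.567,.0125,0.]); R=Ro.from_euler('z',th)
def now(p=True):
    s=robot.sense(); r=R.inv().apply(s['ee_pos']-O)*1000; M=Ro.from_rotvec(s['orientation'])
    x=M.apply([1,0,0]); yaw=np.arctan2(x[1],x[0])-th
    if p: print('t %.1f rack mm %s yaw-rel %.3f tilt %.3f F(rack) %s open %.3f j7 %.2f'%(s['clock'],r.round(1),yaw,np.arccos(np.clip(-M.as_matrix()[2,2],-1,1)),R.inv().apply(s['contact_force']).round(1),s['opening'],s['joint_positions'][6]))
    return s,r,M
def to(x,y,z):
    s,r,M=now(); d=R.apply(np.array([x,y,z])-r); print('tool cm',(M.inv().apply(d)/10).round(2))
if __name__=='__main__':
    a=list(map(float,sys.argv[1:])); to(*a) if a else now()
E
python3 h.py -115 -78 150
```

```text
t 0.6 rack mm [-431.1 -544.1  214.6] yaw-rel 0.199 tilt 0.000 F(rack) [ 0.2 -0.2  0. ] open 1.000 j7 -0.06
tool cm [ 40.19 -39.45   6.46]
```

```bash
python3 -m handwheel '[{"xyz":[0,0,0],"twist":0.1,"gripper":0},{"xyz":[0,0,0],"twist":0.1,"gripper":0},{"xyz":[2.4,-3.6,0],"twist":0,"gripper":0},{"xyz":[2.4,-3.6,0],"twist":0,"gripper":0},{"xyz":[2.4,-3.6,0],"twist":0,"gripper":0},{"xyz":[2.4,-3.6,0],"twist":0,"gripper":0},{"xyz":[2.4,-3.6,0],"twist":0,"gripper":0},{"xyz":[2.4,-3.6,0],"twist":0,"gripper":0},{"xyz":[2.4,-3.6,0],"twist":0,"gripper":0},{"xyz":[2.4,-3.6,0],"twist":0,"gripper":0}]'; python3 h.py -115 -78 100
```

```text
clock: 1.6
ee_pos: [0.3806, -0.2822, 0.2149]
orientation: [3.127, 0.291, 0.001]
contact_force: [1.1, -0.7, 0.2]
opening: 0.154
t 1.6 rack mm [-237.9 -254.9  214.9] yaw-rel -0.001 tilt 0.001 F(rack) [ 1.  -0.9  0.2] open 0.154 j7 -0.85
tool cm [ 12.26 -17.71  11.49]
```

```bash
python3 -m handwheel '[{"xyz":[2.4,-3.6,0],"twist":0,"gripper":0},{"xyz":[2.4,-3.6,0],"twist":0,"gripper":0},{"xyz":[2.4,-3.6,1.5],"twist":0,"gripper":0},{"xyz":[2.4,-3.6,2.5],"twist":0,"gripper":0},{"xyz":[2.4,-3.2,3],"twist":0,"gripper":0},{"xyz":[0,0,3],"twist":0,"gripper":0},{"xyz":[0,0,0],"twist":0,"gripper":0}]'; python3 h.py -110 -78 54
python3 - <<'E'
from bench import robot
import cv2,numpy as np
f=robot.grab_frame("wrist");cv2.imwrite("pics/w1.png",f["color"]);print(f["mtx"].round(1).tolist())
E
```

```text
clock: 2.3
ee_pos: [0.4631, -0.0871, 0.1117]
orientation: [-3.125, -0.296, 0.011]
contact_force: [0.1, -0.1, -0.5]
opening: 0.004
t 2.3 rack mm [-120.6  -78.5  111.7] yaw-rel 0.002 tilt 0.007 F(rack) [ 0.  -0.1 -0.5] open 0.004 j7 -1.39
tool cm [ 1.1  -0.03  5.76]
[[325.2, 0.0, 276.2], [0.0, 325.2, 206.4], [0.0, 0.0, 1.0]]
```

View pics/w1.png

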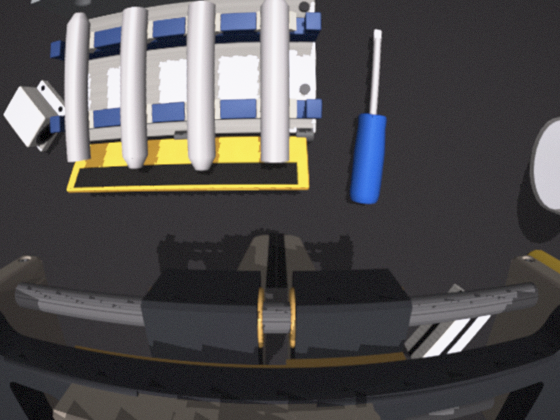

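The wrist view shows shafts 2 and 3 (px (135,162) and (202,165)) with tapered tails, and the outer two with square tails. The fingers line up with the right-hand shaft, so I'll push it and feel.

```bash
python3 -m handwheel '[{"xyz":[1,0,2.9],"twist":0,"gripper":0},{"xyz":[0,0,2.9],"twist":0,"gripper":0},{"xyz":[0.5,0,0],"twist":0,"gripper":0},{"xyz":[1,0,0],"twist":0,"gripper":0},{"xyz":[1,0,0],"twist":0,"gripper":0},{"xyz":[0.8,0,0],"twist":0,"gripper":0},{"xyz":[0.5,0,0],"twist":0,"gripper":0},{"xyz":[0,0,0],"twist":0,"gripper":0}]'; python3 h.py -64 -78 54
python3 -m handwheel '[{"xyz":[0.4,0,0],"twist":0,"gripper":0},{"xyz":[0.2,0,0],"twist":0,"gripper":0},{"xyz":[0,0,0],"twist":0,"gripper":0}]'; python3 h.py -64 -78 54
```

```text
clock: 3.15
ee_pos: [0.5134, -0.0806, 0.0576]
orientation: [3.127, 0.29, 0.0]
contact_force: [-2.3, -2.4, 1.4]
opening: 0.003
t 3.1 rack mm [-70.  -81.5  57.6] yaw-rel -0.002 tilt 0.001 F(rack) [-2.7 -2.   1.4] open 0.003 j7 -1.47
tool cm [ 0.6  -0.36  0.36]
clock: 3.45
ee_pos: [0.5184, -0.0796, 0.0572]
orientation: [3.127, 0.29, -0.001]
contact_force: [-4.1, -3.1, 2.3]
opening: 0.005
t 3.5 rack mm [-64.8 -81.4  57.2] yaw-rel -0.002 tilt 0.001 F(rack) [-4.6 -2.3  2.3] open 0.005 j7 -1.47
tool cm [ 0.08 -0.34  0.32]
```

```bash
python3 -m handwheel '[{"xyz":[0.3,0,0],"twist":0,"gripper":0},{"xyz":[0,0,0],"twist":0,"gripper":0}]'; python3 h.py
python3 -m handwheel '[{"xyz":[0.3,0,0],"twist":0,"gripper":0},{"xyz":[0,0,0],"twist":0,"gripper":0}]'; python3 h.py
```

```text
clock: 3.65
ee_pos: [0.5202, -0.0793, 0.0569]
orientation: [3.127, 0.29, -0.005]
contact_force: [-6.4, -4.0, 4.8]
opening: 0.007
t 3.6 rack mm [-63.  -81.5  56.9] yaw-rel -0.002 tilt 0.003 F(rack) [-7.  -2.8  4.8] open 0.007 j7 -1.47
clock: 3.85
ee_pos: [0.5204, -0.0793, 0.0566]
orientation: [3.127, 0.289, -0.014]
contact_force: [-12.3, -4.2, 10.8]
opening: 0.001
t 3.9 rack mm [-62.8 -81.5  56.6] yaw-rel -0.003 tilt 0.009 F(rack) [-12.9  -1.9  10.8] open 0.001 j7 -1.47
```

The first shaft stopped at TCP x ≈ -62.9 mm, which matches fully home. Next is y = -26.

```bash
python3 -m handwheel '[{"xyz":[-2.5,0,0],"twist":0,"gripper":0},{"xyz":[-2.5,0,0],"twist":0,"gripper":0},{"xyz":[0,-2.8,0],"twist":0,"gripper":0},{"xyz":[0,-2.7,0],"twist":0,"gripper":0},{"xyz":[0.8,0,0.2],"twist":0,"gripper":0},{"xyz":[1,0,0],"twist":0,"gripper":0},{"xyz":[0.8,0,0],"twist":0,"gripper":0},{"xyz":[0.4,0,0],"twist":0,"gripper":0},{"xyz":[0,0,0],"twist":0,"gripper":0}]'; python3 h.py 
python3 -m handwheel '[{"xyz":[0.5,0,0],"twist":0,"gripper":0},{"xyz":[0.3,0,0],"twist":0,"gripper":0},{"xyz":[0,0,0],"twist":0,"gripper":0}]'; python3 h.py
python3 -m handwheel '[{"xyz":[0.3,0,0],"twist":0,"gripper":0},{"xyz":[0.2,0,0],"twist":0,"gripper":0},{"xyz":[0,0,0],"twist":0,"gripper":0}]'; python3 h.py
```

```text
clock: 4.75
ee_pos: [0.4958, -0.0276, 0.0544]
orientation: [3.128, 0.29, 0.002]
contact_force: [-0.1, 0.2, -0.0]
opening: 0.007
t 4.8 rack mm [-77.5 -26.2  54.4] yaw-rel -0.002 tilt 0.001 F(rack) [-0.   0.2 -0. ] open 0.007 j7 -1.58
clock: 5.05
ee_pos: [0.503, -0.0262, 0.0545]
orientation: [3.128, 0.29, 0.001]
contact_force: [-1.3, -1.0, 0.2]
opening: 0.004
t 5.0 rack mm [-70.1 -26.1  54.5] yaw-rel -0.002 tilt 0.001 F(rack) [-1.5 -0.7  0.2] open 0.004 j7 -1.58
clock: 5.35
ee_pos: [0.5036, -0.0261, 0.0541]
orientation: [3.127, 0.29, -0.013]
contact_force: [-10.8, -2.6, 9.4]
opening: 0.004
t 5.3 rack mm [-69.5 -26.2  54.1] yaw-rel -0.002 tilt 0.009 F(rack) [-11.1  -0.5   9.4] open 0.004 j7 -1.58
```

Stopped at -69.5 mm, so this one is square end first and needs a flip. Next are y = 26 and then 78.

```bash
python3 -m handwheel '[{"xyz":[-2,0,0],"twist":0,"gripper":0},{"xyz":[-2.5,0,0],"twist":0,"gripper":0},{"xyz":[0,-2.6,0],"twist":0,"gripper":0},{"xyz":[0,-2.6,0],"twist":0,"gripper":0},{"xyz":[1,0,0],"twist":0,"gripper":0},{"xyz":[1,0,0],"twist":0,"gripper":0},{"xyz":[0.8,0,0],"twist":0,"gripper":0},{"xyz":[0.6,0,0],"twist":0,"gripper":0},{"xyz":[0,0,0],"twist":0,"gripper":0}]'; python3 h.py 
python3 -m handwheel '[{"xyz":[0.5,0,0],"twist":0,"gripper":0},{"xyz":[0.3,0,0],"twist":0,"gripper":0},{"xyz":[0.3,0,0],"twist":0,"gripper":0},{"xyz":[0,0,0],"twist":0,"gripper":0}]'; python3 h.py
```

```text
clock: 6.25
ee_pos: [0.4878, 0.0238, 0.0542]
orientation: [-3.128, -0.29, 0.0]
contact_force: [-1.2, 0.4, 0.3]
opening: 0.008
t 6.2 rack mm [-75.8  25.9  54.2] yaw-rel -0.002 tilt 0.000 F(rack) [-1.1  0.6  0.3] open 0.008 j7 -1.69
clock: 6.65
ee_pos: [0.4937, 0.0249, 0.0538]
orientation: [3.126, 0.29, -0.015]
contact_force: [-11.5, -1.6, 9.8]
opening: 0.003
t 6.7 rack mm [-69.7  25.8  53.8] yaw-rel -0.002 tilt 0.010 F(rack) [-11.6   0.6   9.8] open 0.003 j7 -1.69
```

```bash
python3 -m handwheel '[{"xyz":[-2,0,0],"twist":0,"gripper":0},{"xyz":[-2.5,0,0],"twist":0,"gripper":0},{"xyz":[0,-2.6,0],"twist":0,"gripper":0},{"xyz":[0,-2.6,0],"twist":0,"gripper":0},{"xyz":[1,0,0],"twist":0,"gripper":0},{"xyz":[1,0,0],"twist":0,"gripper":0},{"xyz":[0.8,0,0],"twist":0,"gripper":0},{"xyz":[0.6,0,0],"twist":0,"gripper":0},{"xyz":[0,0,0],"twist":0,"gripper":0}]'; python3 h.py 
python3 -m handwheel '[{"xyz":[0.5,0,0],"twist":0,"gripper":0},{"xyz":[0.3,0,0],"twist":0,"gripper":0},{"xyz":[0.3,0,0],"twist":0,"gripper":0},{"xyz":[0,0,0],"twist":0,"gripper":0}]'; python3 h.py
python3 -m handwheel '[{"xyz":[0.3,0,0],"twist":0,"gripper":0},{"xyz":[0.3,0,0],"twist":0,"gripper":0},{"xyz":[0,0,0],"twist":0,"gripper":0}]'; python3 h.py
```

```text
clock: 7.55
ee_pos: [0.4772, 0.0743, 0.0541]
orientation: [3.127, 0.289, -0.004]
contact_force: [-3.0, -0.7, 1.9]
opening: 0.005
t 7.5 rack mm [-76.7  77.4  54.1] yaw-rel -0.003 tilt 0.002 F(rack) [-3.  -0.2  1.9] open 0.005 j7 -1.80
clock: 7.95
ee_pos: [0.4872, 0.0762, 0.0541]
orientation: [3.127, 0.289, -0.005]
contact_force: [-4.7, -2.2, 2.4]
opening: 0.008
t 8.0 rack mm [-66.6  77.4  54.1] yaw-rel -0.003 tilt 0.003 F(rack) [-5.1 -1.3  2.4] open 0.008 j7 -1.80
clock: 8.25
ee_pos: [0.4902, 0.0767, 0.0538]
orientation: [3.126, 0.289, -0.014]
contact_force: [-10.8, -3.5, 9.5]
opening: 0.001
t 8.2 rack mm [-63.6  77.4  53.8] yaw-rel -0.002 tilt 0.009 F(rack) [-11.2  -1.5   9.5] open 0.001 j7 -1.80
```

All four felt: outer ones home (-62.9, -63.6), inner two square (-69.5, -69.7). This agrees with the picture. Now I'll grasp the y = 26 shaft.

```bash
python3 -m handwheel '[{"xyz":[-1.5,0,0],"twist":0,"gripper":0},{"xyz":[0,0,-3.5],"twist":0,"gripper":3.2},{"xyz":[0,0,-3.5],"twist":0,"gripper":3.2},{"xyz":[3,2.6,0],"twist":0,"gripper":3.2},{"xyz":[3.5,2.5,0],"twist":0,"gripper":3.2},{"xyz":[0,0,0],"twist":0,"gripper":3.2},{"xyz":[0,0,0],"twist":0,"gripper":3.2}]'; python3 h.py 0 26 38
```

```text
clock: 8.95
ee_pos: [0.5536, 0.0369, 0.1243]
orientation: [-3.128, -0.288, -0.002]
contact_force: [-0.7, 0.1, -0.9]
opening: 0.346
t 8.9 rack mm [ -8.6  26.4 124.3] yaw-rel -0.003 tilt 0.001 F(rack) [-0.6  0.2 -0.9] open 0.346 j7 -1.65
tool cm [0.85 0.04 8.63]
```

```bash
python3 -m handwheel '[{"xyz":[0.9,0,2],"twist":0,"gripper":3.2},{"xyz":[0,0,3],"twist":0,"gripper":3.2},{"xyz":[0,0,2.5],"twist":0,"gripper":3.2},{"xyz":[0,0,1],"twist":0,"gripper":3.2},{"xyz":[0,0,0],"twist":0,"gripper":3.2}]'; python3 h.py 0 26 38; python3 -m handwheel '[{"xyz":[0,0,0],"twist":0,"gripper":1},{"xyz":[0,0,0],"twist":0,"gripper":1},{"xyz":[0,0,0],"twist":0,"gripper":1},{"xyz":[0,0,0],"twist":0,"gripper":1}]'; python3 h.py
```

```text
clock: 9.45
ee_pos: [0.56, 0.0398, 0.0383]
orientation: [-3.128, -0.293, 0.005]
contact_force: [0.4, -0.2, 0.1]
opening: 0.351
t 9.4 rack mm [-1.8 28.2 38.3] yaw-rel -0.000 tilt 0.003 F(rack) [ 0.4 -0.3  0.1] open 0.351 j7 -1.69
tool cm [0.18 0.22 0.03]
clock: 9.85
ee_pos: [0.5625, 0.0392, 0.0408]
orientation: [3.128, 0.291, 0.003]
contact_force: [0.2, -1.0, 5.7]
opening: 0.203
t 9.8 rack mm [ 0.5 27.  40.8] yaw-rel -0.001 tilt 0.002 F(rack) [ 0.  -1.   5.7] open 0.203 j7 -1.69
```

```bash
python3 -m handwheel '[{"xyz":[0,0,-1],"twist":0,"gripper":1},{"xyz":[0,0,-2],"twist":0,"gripper":1},{"xyz":[0,0,-2],"twist":0,"gripper":1},{"xyz":[0,0,-1.8],"twist":0,"gripper":1},{"xyz":[0,0,0],"twist":0,"gripper":1}]'; python3 h.py
python3 - <<'E'
from bench import robot
import cv2
f=robot.grab_frame("wrist");cv2.imwrite("pics/w2.png",f["color"])
E
```

```text
clock: 10.35
ee_pos: [0.5631, 0.0398, 0.1101]
orientation: [-3.128, -0.291, -0.007]
contact_force: [-0.1, 0.6, -3.8]
opening: 0.206
t 10.3 rack mm [  1.2  27.5 110.1] yaw-rel -0.001 tilt 0.005 F(rack) [ 0.   0.6 -3.8] open 0.206 j7 -1.66
```

View pics/w2.png

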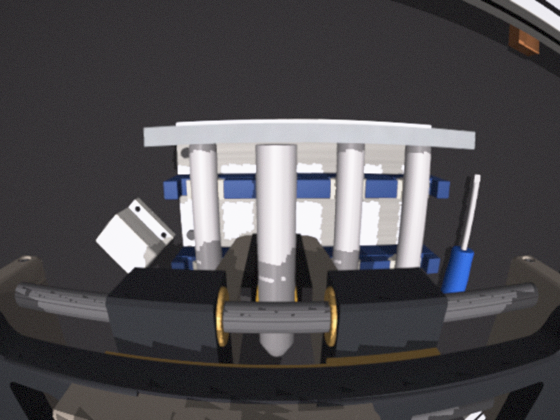

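The shaft hangs level in the grip, square end (px 277,150) toward the plate and chamfer (277,350) toward the robot. Turning it end for end.

```bash
python3 -m handwheel '[{"xyz":[0,0,0],"twist":-0.08,"gripper":1},{"xyz":[0,0,0],"twist":-0.149,"gripper":1},{"xyz":[0,0,0],"twist":-0.149,"gripper":1},{"xyz":[0,0,0],"twist":-0.149,"gripper":1},{"xyz":[0,0,0],"twist":-0.149,"gripper":1},{"xyz":[0,0,0],"twist":-0.149,"gripper":1},{"xyz":[0,0,0],"twist":-0.149,"gripper":1},{"xyz":[0,0,0],"twist":-0.149,"gripper":1},{"xyz":[0,0,0],"twist":-0.149,"gripper":1},{"xyz":[0,0,0],"twist":-0.149,"gripper":1}]'; python3 h.py
python3 -m handwheel '[{"xyz":[0,0,0],"twist":-0.149,"gripper":1},{"xyz":[0,0,0],"twist":-0.149,"gripper":1},{"xyz":[0,0,0],"twist":-0.149,"gripper":1},{"xyz":[0,0,0],"twist":-0.149,"gripper":1},{"xyz":[0,0,0],"twist":-0.149,"gripper":1},{"xyz":[0,0,0],"twist":-0.149,"gripper":1},{"xyz":[0,0,0],"twist":-0.149,"gripper":1},{"xyz":[0,0,0],"twist":-0.149,"gripper":1},{"xyz":[0,0,0],"twist":-0.149,"gripper":1},{"xyz":[0,0,0],"twist":-0.149,"gripper":1}]'; python3 h.py
python3 -m handwheel '[{"xyz":[0,0,0],"twist":-0.08,"gripper":1},{"xyz":[0,0,0],"twist":0,"gripper":1},{"xyz":[0,0,0],"twist":0,"gripper":1}]'; python3 h.py -6 26.5 48
```

```text
clock: 11.4
ee_pos: [0.5604, 0.0392, 0.1061]
orientation: [-2.173, -2.266, 0.003]
contact_force: [-0.2, -0.6, -3.2]
opening: 0.207
t 11.4 rack mm [ -1.5  27.5 106.1] yaw-rel 1.426 tilt 0.003 F(rack) [-0.3 -0.6 -3.2] open 0.207 j7 -0.43
clock: 12.4
ee_pos: [0.5605, 0.0392, 0.1062]
orientation: [-0.061, -3.139, -0.0]
contact_force: [-0.0, -0.2, -2.2]
opening: 0.208
t 12.4 rack mm [ -1.4  27.4 106.2] yaw-rel 2.916 tilt 0.002 F(rack) [-0.1 -0.2 -2.2] open 0.208 j7 0.85
clock: 12.7
ee_pos: [0.5609, 0.0392, 0.1066]
orientation: [0.052, -3.139, -0.001]
contact_force: [-0.1, -0.6, -3.2]
opening: 0.207
t 12.7 rack mm [ -1.   27.4 106.6] yaw-rel -3.296 tilt 0.002 F(rack) [-0.2 -0.5 -3.2] open 0.207 j7 0.92
tool cm [ 0.47 -0.17  5.87]
```

```bash
python3 -m handwheel '[{"xyz":[0,0,0],"twist":-0.149,"gripper":1},{"xyz":[0,0,0],"twist":0,"gripper":1},{"xyz":[0.5,0,2],"twist":0,"gripper":1},{"xyz":[0,0,2],"twist":0,"gripper":1},{"xyz":[0,0,1.6],"twist":0,"gripper":1},{"xyz":[0,0,0],"twist":0,"gripper":1},{"xyz":[0,0,0],"twist":0,"gripper":1}]'; python3 h.py -6 27 42
```

```text
clock: 13.4
ee_pos: [0.5568, 0.0388, 0.0517]
orientation: [0.287, -3.128, -0.0]
contact_force: [0.3, -0.8, -1.8]
opening: 0.211
t 13.4 rack mm [-5.2 27.7 51.7] yaw-rel -3.146 tilt 0.000 F(rack) [ 0.2 -0.8 -1.8] open 0.211 j7 0.99
tool cm [ 0.08 -0.07  0.97]
```

```bash
python3 -m handwheel '[{"xyz":[0.1,-0.07,0.5],"twist":0,"gripper":1},{"xyz":[0,0,0.3],"twist":0,"gripper":1},{"xyz":[0,0,0],"twist":0,"gripper":1}]'; python3 h.py -6 27 42;  python3 -m handwheel '[{"xyz":[0,0,0.2],"twist":0,"gripper":1},{"xyz":[0,0,0],"twist":0,"gripper":1}]'; python3 h.py -6 27 42
```

```text
clock: 13.7
ee_pos: [0.5557, 0.0373, 0.0435]
orientation: [0.288, -3.128, 0.0]
contact_force: [-0.6, -0.4, -2.8]
opening: 0.21
t 13.7 rack mm [-6.5 26.5 43.5] yaw-rel -3.145 tilt 0.000 F(rack) [-0.7 -0.3 -2.8] open 0.210 j7 0.98
tool cm [-0.05  0.05  0.15]
clock: 13.9
ee_pos: [0.5558, 0.0375, 0.0415]
orientation: [0.289, -3.128, 0.0]
contact_force: [-0.5, 0.3, -2.2]
opening: 0.208
t 13.9 rack mm [-6.4 26.6 41.5] yaw-rel -3.145 tilt 0.000 F(rack) [-0.4  0.4 -2.2] open 0.208 j7 0.98
tool cm [-0.04  0.04 -0.05]
```

Still carrying its weight, so I'll lower further until the force changes.

```bash
python3 -m handwheel '[{"xyz":[0,0,0.2],"twist":0,"gripper":1},{"xyz":[0,0,0],"twist":0,"gripper":1}]'; python3 h.py;  python3 -m handwheel '[{"xyz":[0,0,0.2],"twist":0,"gripper":1},{"xyz":[0,0,0],"twist":0,"gripper":1}]'; python3 h.py
```

```text
clock: 14.1
ee_pos: [0.556, 0.0379, 0.0408]
orientation: [-0.289, 3.128, -0.001]
contact_force: [-2.9, -0.8, 7.6]
opening: 0.207
t 14.1 rack mm [-6.1 27.  40.8] yaw-rel -3.144 tilt 0.001 F(rack) [-3.  -0.3  7.6] open 0.207 j7 0.97
clock: 14.3
ee_pos: [0.5561, 0.0379, 0.0406]
orientation: [-0.29, 3.128, -0.004]
contact_force: [-8.1, -2.2, 23.8]
opening: 0.203
t 14.3 rack mm [-6.  27.  40.6] yaw-rel -3.144 tilt 0.003 F(rack) [-8.4 -0.7 23.8] open 0.203 j7 0.97
```

```bash
python3 -m handwheel '[{"xyz":[0,0,-0.3],"twist":0,"gripper":3.2},{"xyz":[0,0,0],"twist":0,"gripper":3.2},{"xyz":[0,0,0],"twist":0,"gripper":3.2},{"xyz":[0,0,-2],"twist":0,"gripper":3.2},{"xyz":[0,0,-2.5],"twist":0,"gripper":3.2},{"xyz":[0,0,-2],"twist":0,"gripper":3.2},{"xyz":[0,-2.6,0],"twist":0,"gripper":3.2},{"xyz":[-0.6,-2.6,0],"twist":0,"gripper":3.2},{"xyz":[0,0,0],"twist":0,"gripper":3.2}]'; python3 h.py 0 -25 38
```

```text
clock: 15.2
ee_pos: [0.5724, -0.0169, 0.1049]
orientation: [0.279, -3.129, 0.003]
contact_force: [-0.2, -0.1, 0.1]
opening: 0.348
t 15.2 rack mm [ -0.2 -29.9 104.9] yaw-rel -3.151 tilt 0.002 F(rack) [-0.2 -0.   0.1] open 0.348 j7 1.14
tool cm [-0.01  0.5   6.69]
```

```bash
python3 -m handwheel '[{"xyz":[0,0,1.5],"twist":0,"gripper":3.2},{"xyz":[0,0,0],"twist":0,"gripper":3.2}]'; python3 h.py 0 -25 38
```

```text
clock: 15.4
ee_pos: [0.5693, -0.0118, 0.0882]
orientation: [0.29, -3.124, -0.001]
contact_force: [-0.9, 0.2, 0.5]
opening: 0.346
t 15.4 rack mm [ -2.2 -24.3  88.2] yaw-rel -3.143 tilt 0.004 F(rack) [-0.9  0.4  0.5] open 0.346 j7 1.12
tool cm [-0.24 -0.07  5.02]
```

```bash
python3 -m handwheel '[{"xyz":[-0.2,-0.1,2],"twist":0,"gripper":3.2},{"xyz":[0,0,2],"twist":0,"gripper":3.2},{"xyz":[0,0,0.9],"twist":0,"gripper":3.2},{"xyz":[0,0,0],"twist":0,"gripper":3.2}]'; python3 h.py 0 -25 38; python3 -m handwheel '[{"xyz":[0,0,0],"twist":0,"gripper":1},{"xyz":[0,0,0],"twist":0,"gripper":1},{"xyz":[0,0,0],"twist":0,"gripper":1},{"xyz":[0,0,0],"twist":0,"gripper":1}]'; python3 h.py;  python3 -m handwheel '[{"xyz":[0,0,-1],"twist":0,"gripper":1},{"xyz":[0,0,-2],"twist":0,"gripper":1},{"xyz":[0,0,-2],"twist":0,"gripper":1},{"xyz":[0,0,-1.8],"twist":0,"gripper":1},{"xyz":[0,0,0],"twist":0,"gripper":1},{"xyz":[0,0,0],"twist":0,"gripper":1}]'; python3 h.py
```

```text
clock: 15.8
ee_pos: [0.5718, -0.0128, 0.0392]
orientation: [0.29, -3.124, -0.001]
contact_force: [-0.9, -0.3, 0.7]
opening: 0.344
t 15.8 rack mm [ -0.  -25.7  39.2] yaw-rel -3.144 tilt 0.004 F(rack) [-1.  -0.1  0.7] open 0.344 j7 1.08
tool cm [-0.    0.07  0.12]
clock: 16.2
ee_pos: [0.5734, -0.0119, 0.0421]
orientation: [-0.29, 3.127, 0.002]
contact_force: [-1.5, 3.5, 0.2]
opening: 0.208
t 16.2 rack mm [  1.8 -25.1  42.1] yaw-rel -3.144 tilt 0.002 F(rack) [-0.8  3.7  0.2] open 0.208 j7 1.08
clock: 16.8
ee_pos: [0.5736, -0.0137, 0.1103]
orientation: [-0.288, 3.127, -0.002]
contact_force: [-0.7, 0.0, -2.4]
opening: 0.21
t 16.8 rack mm [  1.6 -27.  110.3] yaw-rel -3.145 tilt 0.002 F(rack) [-0.7  0.2 -2.4] open 0.210 j7 1.15
```

```bash
python3 -m handwheel '[{"xyz":[0,0,0],"twist":0.08,"gripper":1},{"xyz":[0,0,0],"twist":0.149,"gripper":1},{"xyz":[0,0,0],"twist":0.149,"gripper":1},{"xyz":[0,0,0],"twist":0.149,"gripper":1},{"xyz":[0,0,0],"twist":0.149,"gripper":1},{"xyz":[0,0,0],"twist":0.149,"gripper":1},{"xyz":[0,0,0],"twist":0.149,"gripper":1},{"xyz":[0,0,0],"twist":0.149,"gripper":1},{"xyz":[0,0,0],"twist":0.149,"gripper":1},{"xyz":[0,0,0],"twist":0.149,"gripper":1}]' >/dev/null
python3 -m handwheel '[{"xyz":[0,0,0],"twist":0.149,"gripper":1},{"xyz":[0,0,0],"twist":0.149,"gripper":1},{"xyz":[0,0,0],"twist":0.149,"gripper":1},{"xyz":[0,0,0],"twist":0.149,"gripper":1},{"xyz":[0,0,0],"twist":0.149,"gripper":1},{"xyz":[0,0,0],"twist":0.149,"gripper":1},{"xyz":[0,0,0],"twist":0.149,"gripper":1},{"xyz":[0,0,0],"twist":0.149,"gripper":1},{"xyz":[0,0,0],"twist":0.149,"gripper":1},{"xyz":[0,0,0],"twist":0.149,"gripper":1}]' >/dev/null
python3 -m handwheel '[{"xyz":[0,0,0],"twist":0.149,"gripper":1},{"xyz":[0,0,0],"twist":0.08,"gripper":1},{"xyz":[0,0,0],"twist":0,"gripper":1},{"xyz":[0,0,0],"twist":0,"gripper":1}]'; python3 h.py -6 -25.1 48
```

```text
clock: 19.2
ee_pos: [0.5728, -0.013, 0.1089]
orientation: [3.128, 0.295, -0.002]
contact_force: [-0.3, -0.2, -2.1]
opening: 0.205
t 19.2 rack mm [  0.9 -26.1 108.9] yaw-rel 0.001 tilt 0.001 F(rack) [-0.3 -0.1 -2.1] open 0.205 j7 -1.56
tool cm [-0.68 -0.1   6.09]
```

```bash
python3 -m handwheel '[{"xyz":[-0.7,0,2],"twist":0,"gripper":1},{"xyz":[0,-0.1,2.2],"twist":0,"gripper":1},{"xyz":[0,0,2],"twist":0,"gripper":1},{"xyz":[0,0,0],"twist":0,"gripper":1},{"xyz":[0,0,0],"twist":0,"gripper":1}]'; python3 h.py -6 -25.1 42; python3 -m handwheel '[{"xyz":[0,0,0.3],"twist":0,"gripper":1},{"xyz":[0,0,0],"twist":0,"gripper":1}]'; python3 h.py -6 -25.1 42
```

```text
clock: 19.7
ee_pos: [0.5661, -0.0134, 0.0475]
orientation: [-3.128, -0.293, 0.001]
contact_force: [0.6, 0.0, -1.9]
opening: 0.206
t 19.7 rack mm [ -5.7 -25.2  47.5] yaw-rel -0.000 tilt 0.001 F(rack) [ 0.6 -0.1 -1.9] open 0.206 j7 -1.60
tool cm [-0.03 -0.01  0.55]
clock: 19.9
ee_pos: [0.5668, -0.0135, 0.0453]
orientation: [3.128, 0.292, 0.002]
contact_force: [0.3, -0.3, -2.4]
opening: 0.208
t 19.9 rack mm [ -5.  -25.5  45.3] yaw-rel -0.001 tilt 0.001 F(rack) [ 0.2 -0.3 -2.4] open 0.208 j7 -1.60
tool cm [-0.1  -0.04  0.33]
```

```bash
python3 -m handwheel '[{"xyz":[0,0,0.3],"twist":0,"gripper":1},{"xyz":[0,0,0],"twist":0,"gripper":1}]'; python3 h.py; python3 -m handwheel '[{"xyz":[0,0,0.2],"twist":0,"gripper":1},{"xyz":[0,0,0],"twist":0,"gripper":1}]'; python3 h.py
```

```text
clock: 20.1
ee_pos: [0.5668, -0.0131, 0.0421]
orientation: [-3.128, -0.292, -0.002]
contact_force: [0.3, 1.2, -0.0]
opening: 0.204
t 20.1 rack mm [ -4.9 -25.1  42.1] yaw-rel -0.001 tilt 0.001 F(rack) [ 0.5  1.1 -0. ] open 0.204 j7 -1.60
clock: 20.3
ee_pos: [0.5669, -0.013, 0.0418]
orientation: [3.128, 0.292, 0.002]
contact_force: [-5.1, 0.9, 14.6]
opening: 0.205
t 20.3 rack mm [ -4.8 -25.   41.8] yaw-rel -0.001 tilt 0.001 F(rack) [-4.8  1.8 14.6] open 0.205 j7 -1.60
```

```bash
python3 -m handwheel '[{"xyz":[0,0,-0.2],"twist":0,"gripper":3.2},{"xyz":[0,0,0],"twist":0,"gripper":3.2},{"xyz":[0,0,0],"twist":0,"gripper":3.2},{"xyz":[0,0,-2.5],"twist":0,"gripper":3.2},{"xyz":[0,0,-3],"twist":0,"gripper":0},{"xyz":[-2.5,0,0],"twist":0,"gripper":0},{"xyz":[-3.5,0,0],"twist":0,"gripper":0},{"xyz":[-3.5,0,0],"twist":0,"gripper":0},{"xyz":[-1,0,0],"twist":0,"gripper":0},{"xyz":[0,0,0],"twist":0,"gripper":0}]'; python3 h.py -105 -25.5 54
```

```text
clock: 21.3
ee_pos: [0.4621, -0.0333, 0.0966]
orientation: [3.128, 0.29, -0.001]
contact_force: [0.6, -0.1, -0.1]
opening: 0.005
t 21.3 rack mm [-111.6  -25.5   96.6] yaw-rel -0.002 tilt 0.001 F(rack) [ 0.5 -0.2 -0.1] open 0.005 j7 -1.53
tool cm [ 0.66 -0.    4.26]
```

```bash
python3 -m handwheel '[{"xyz":[0,0,2],"twist":0,"gripper":0},{"xyz":[0.6,0,2.2],"twist":0,"gripper":0},{"xyz":[1.2,0,0],"twist":0,"gripper":0},{"xyz":[1.2,0,0],"twist":0,"gripper":0},{"xyz":[0.6,0,0],"twist":0,"gripper":0},{"xyz":[0.4,0,0],"twist":0,"gripper":0},{"xyz":[0,0,0],"twist":0,"gripper":0}]'; python3 h.py; python3 -m handwheel '[{"xyz":[0.4,0,0],"twist":0,"gripper":0},{"xyz":[0.3,0,0],"twist":0,"gripper":0},{"xyz":[0.3,0,0],"twist":0,"gripper":0},{"xyz":[0,0,0],"twist":0,"gripper":0}]'; python3 h.py;  python3 -m handwheel '[{"xyz":[0.3,0,0],"twist":0,"gripper":0},{"xyz":[0,0,0],"twist":0,"gripper":0}]'; python3 h.py
```

```text
clock: 22.0
ee_pos: [0.5022, -0.0254, 0.055]
orientation: [3.128, 0.292, -0.002]
contact_force: [-3.4, -0.9, 1.4]
opening: 0.002
t 22.0 rack mm [-70.7 -25.1  55. ] yaw-rel -0.001 tilt 0.001 F(rack) [-3.5 -0.2  1.4] open 0.002 j7 -1.58
clock: 22.4
ee_pos: [0.5095, -0.024, 0.0546]
orientation: [3.128, 0.291, -0.009]
contact_force: [-8.3, -0.9, 6.9]
opening: 0.003
t 22.4 rack mm [-63.3 -25.2  54.6] yaw-rel -0.002 tilt 0.006 F(rack) [-8.3  0.7  6.9] open 0.003 j7 -1.58
clock: 22.6
ee_pos: [0.5096, -0.024, 0.0542]
orientation: [3.127, 0.29, -0.018]
contact_force: [-14.2, -1.5, 12.2]
opening: 0.006
t 22.6 rack mm [-63.1 -25.2  54.2] yaw-rel -0.002 tilt 0.012 F(rack) [-14.2   1.2  12.2] open 0.006 j7 -1.58
```

Home at -63.1. Now y = 26.

```bash
python3 -m handwheel '[{"xyz":[-2,0,0],"twist":0,"gripper":0},{"xyz":[-2,0,0],"twist":0,"gripper":0},{"xyz":[0,-2.6,0],"twist":0,"gripper":0},{"xyz":[0,-2.6,0],"twist":0,"gripper":0},{"xyz":[0.8,0,0],"twist":0,"gripper":0},{"xyz":[1,0,0],"twist":0,"gripper":0},{"xyz":[0.8,0,0],"twist":0,"gripper":0},{"xyz":[0.4,0,0],"twist":0,"gripper":0},{"xyz":[0,0,0],"twist":0,"gripper":0}]'; python3 h.py 
python3 -m handwheel '[{"xyz":[0.4,0,0],"twist":0,"gripper":0},{"xyz":[0.3,0,0],"twist":0,"gripper":0},{"xyz":[0.3,0,0],"twist":0,"gripper":0},{"xyz":[0,0,0],"twist":0,"gripper":0}]'; python3 h.py
```

```text
clock: 23.5
ee_pos: [0.4952, 0.0253, 0.0541]
orientation: [3.128, 0.289, -0.005]
contact_force: [-3.7, 0.6, 3.2]
opening: 0.004
t 23.5 rack mm [-68.2  25.9  54.1] yaw-rel -0.003 tilt 0.003 F(rack) [-3.5  1.3  3.2] open 0.004 j7 -1.69
clock: 23.9
ee_pos: [0.5, 0.0261, 0.0536]
orientation: [3.126, 0.288, -0.021]
contact_force: [-15.1, -2.0, 12.7]
opening: 0.003
t 23.9 rack mm [-63.3  25.8  53.6] yaw-rel -0.003 tilt 0.013 F(rack) [-15.2   0.8  12.7] open 0.003 j7 -1.69
```

All four are home (-62.9, -63.1, -63.3, -63.6). Now the gate: back off, come down outside its edge, and push along the arc.

```bash
python3 -m handwheel '[{"xyz":[-2,0,0],"twist":0,"gripper":0},{"xyz":[-2.5,1,-0.3],"twist":0,"gripper":0},{"xyz":[-2.5,1.5,0],"twist":0,"gripper":0},{"xyz":[-1,0,0],"twist":0,"gripper":0},{"xyz":[0,0,0],"twist":0,"gripper":0},{"xyz":[0,0,0],"twist":0,"gripper":0}]'; python3 h.py -128 0 27
```

```text
clock: 24.5
ee_pos: [0.4333, -0.0109, 0.0579]
orientation: [-3.128, -0.291, -0.004]
contact_force: [0.5, 0.2, 0.5]
opening: 0.001
t 24.5 rack mm [-135.7    1.9   57.9] yaw-rel -0.001 tilt 0.002 F(rack) [0.5 0.1 0.5] open 0.001 j7 -1.62
tool cm [0.77 0.19 3.09]
```

```bash
python3 -m handwheel '[{"xyz":[0,0,1.6],"twist":0,"gripper":0},{"xyz":[0.5,0,1.5],"twist":0,"gripper":0},{"xyz":[0.8,0,0],"twist":0,"gripper":0},{"xyz":[0.6,0,0],"twist":0,"gripper":0},{"xyz":[0,0,0],"twist":0,"gripper":0}]'; python3 h.py -108 0 34; python3 -m handwheel '[{"xyz":[0.3,0,-0.4],"twist":0,"gripper":0},{"xyz":[0.4,0,-0.4],"twist":0,"gripper":0},{"xyz":[0,0,0],"twist":0,"gripper":0}]'; python3 h.py -100 0 41.5
```

```text
clock: 25.0
ee_pos: [0.4524, -0.007, 0.0272]
orientation: [-3.128, -0.293, -0.004]
contact_force: [0.7, -0.8, 0.5]
opening: 0.009
t 25.0 rack mm [-116.2    2.1   27.2] yaw-rel -0.000 tilt 0.003 F(rack) [ 0.5 -0.9  0.5] open 0.009 j7 -1.65
tool cm [ 0.82  0.21 -0.68]
clock: 25.3
ee_pos: [0.458, -0.0064, 0.0355]
orientation: [3.128, 0.291, 0.003]
contact_force: [-0.2, -0.5, -0.2]
opening: 0.008
t 25.3 rack mm [-110.6    1.7   35.5] yaw-rel -0.001 tilt 0.002 F(rack) [-0.3 -0.5 -0.2] open 0.008 j7 -1.64
tool cm [ 1.06  0.17 -0.6 ]
```

```bash
python3 -m handwheel '[{"xyz":[0.5,0,-0.3],"twist":0,"gripper":0},{"xyz":[0.5,0,-0.3],"twist":0,"gripper":0},{"xyz":[0.45,0,-0.28],"twist":0,"gripper":0},{"xyz":[0.45,0,-0.27],"twist":0,"gripper":0},{"xyz":[0,0,0],"twist":0,"gripper":0}]'; python3 h.py -82 0 50.5;  python3 -m handwheel '[{"xyz":[0.5,0,-0.2],"twist":0,"gripper":0},{"xyz":[0.5,0,-0.2],"twist":0,"gripper":0},{"xyz":[0.5,0,-0.1],"twist":0,"gripper":0},{"xyz":[0,0,0],"twist":0,"gripper":0}]'; python3 h.py -72 0 52
```

```text
clock: 25.8
ee_pos: [0.4751, -0.0032, 0.0464]
orientation: [3.128, 0.291, -0.003]
contact_force: [-3.9, -1.2, 3.1]
opening: 0.004
t 25.8 rack mm [-93.2   1.7  46.4] yaw-rel -0.001 tilt 0.002 F(rack) [-4.1 -0.5  3.1] open 0.004 j7 -1.64
tool cm [ 1.12  0.16 -0.42]
clock: 26.2
ee_pos: [0.4924, 0.0002, 0.0514]
orientation: [-3.128, -0.292, -0.004]
contact_force: [0.5, -0.2, -0.6]
opening: 0.01
t 26.2 rack mm [-75.6   1.8  51.4] yaw-rel -0.001 tilt 0.003 F(rack) [ 0.4 -0.3 -0.6] open 0.010 j7 -1.64
tool cm [ 0.36  0.17 -0.06]
```

```bash
python3 -m handwheel '[{"xyz":[0.3,0,0],"twist":0,"gripper":0},{"xyz":[0.2,0,0],"twist":0,"gripper":0},{"xyz":[0,0,0],"twist":0,"gripper":0}]'; python3 h.py;  python3 -m handwheel '[{"xyz":[0.3,0,0],"twist":0,"gripper":0},{"xyz":[0.2,0,0],"twist":0,"gripper":0},{"xyz":[0,0,0],"twist":0,"gripper":0}]'; python3 h.py
python3 - <<'E'
from bench import robot
import cv2
f=robot.grab_frame("wrist");cv2.imwrite("pics/w3.png",f["color"])
E
```

```text
clock: 26.5
ee_pos: [0.4959, 0.0009, 0.051]
orientation: [-3.128, -0.292, -0.001]
contact_force: [0.6, -0.5, 0.1]
opening: 0.002
t 26.5 rack mm [-72.    1.8  51. ] yaw-rel -0.001 tilt 0.001 F(rack) [ 0.5 -0.6  0.1] open 0.002 j7 -1.64
clock: 26.8
ee_pos: [0.4961, 0.0009, 0.0503]
orientation: [3.127, 0.291, -0.014]
contact_force: [-10.4, -1.3, 8.4]
opening: 0.003
t 26.8 rack mm [-71.8   1.7  50.3] yaw-rel -0.002 tilt 0.009 F(rack) [-10.5   0.7   8.4] open 0.003 j7 -1.64
```

View pics/w3.png

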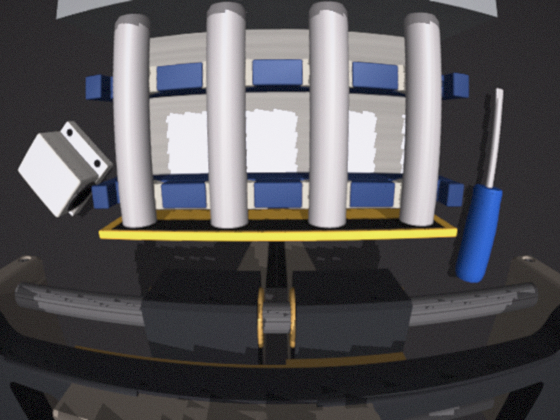

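The picture shows the gate upright (yellow edge at row 235) right behind four level tails, and the finger stopped at -71.8 mm (shut expected at -71.6). I'll back off and check.

```bash
python3 -m handwheel '[{"xyz":[-1.5,0,0],"twist":0,"gripper":0},{"xyz":[-3,0,0],"twist":0,"gripper":0},{"xyz":[-3,0,-1],"twist":0,"gripper":0},{"xyz":[-3,0,-3],"twist":0,"gripper":0},{"xyz":[-2,0,-3],"twist":0,"gripper":0},{"xyz":[-1,0,-3],"twist":0,"gripper":0},{"xyz":[0,0,0],"twist":0,"gripper":0},{"xyz":[0,0,0],"twist":0,"gripper":0}]'; python3 h.py
python3 - <<'E'
from h import *
import cv2
f=robot.grab_frame("wrist");cv2.imwrite("pics/w4.png",f["color"])
g=robot.grab_frame("scene");cv2.imwrite("pics/s4.png",cv2.resize(g["color"][180:300,200:380],None,fx=4,fy=4))
for q in("shaft_1","gate_edge","block_a","deburrer"):
  for n,p in(("w",f),("s",g)):
    print(n,q,[(R.inv().apply(np.array(d["centre"])-O).round(4).tolist(),round(d["score"],2)) for d in robot.pinpoint(p,q)[:4]])
E
```

```text
clock: 27.65
ee_pos: [0.3687, -0.0235, 0.1517]
orientation: [3.127, 0.291, 0.005]
contact_force: [0.2, -1.0, -0.8]
opening: 0.006
t 27.6 rack mm [-201.5    1.5  151.7] yaw-rel -0.002 tilt 0.003 F(rack) [ 0.  -1.  -0.8] open 0.006 j7 -1.46
w shaft_1 []
s shaft_1 [([0.0084, -0.024, 0.053], 0.64), ([0.0094, 0.0279, 0.0563], 0.5), ([0.0077, -0.0768, 0.0548], 0.49)]
w gate_edge [([-0.0563, -0.0003, 0.0593], 0.57), ([-0.1546, 0.3359, 0.0018], 0.53), ([-0.0364, -0.163, 0.0011], 0.27)]
s gate_edge [([-0.0592, -0.0009, 0.0637], 0.78), ([0.0069, -0.0254, 0.052], 0.26)]
w block_a [([-0.0282, 0.1577, -0.0032], 0.97)]
s block_a [([-0.1551, 0.3321, 0.0016], 0.85), ([0.0036, 0.0016, 0.0011], 0.72), ([-0.0316, 0.1586, -0.0044], 0.55), ([-0.0114, 0.0017, 0.057], 0.53)]
w deburrer [([-0.0399, -0.162, 0.0052], 0.6)]
s deburrer [([-0.0408, -0.154, 0.0014], 0.75)]
```

View pics/w4.png

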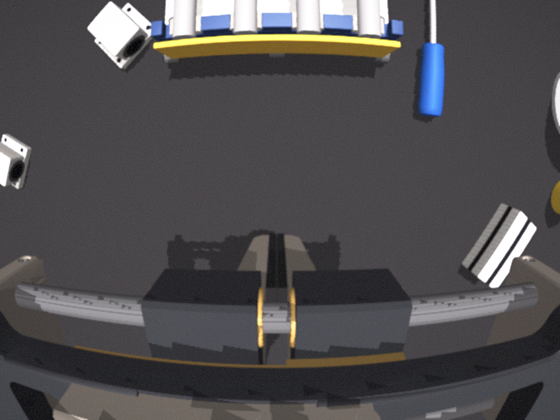

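View pics/s4.png

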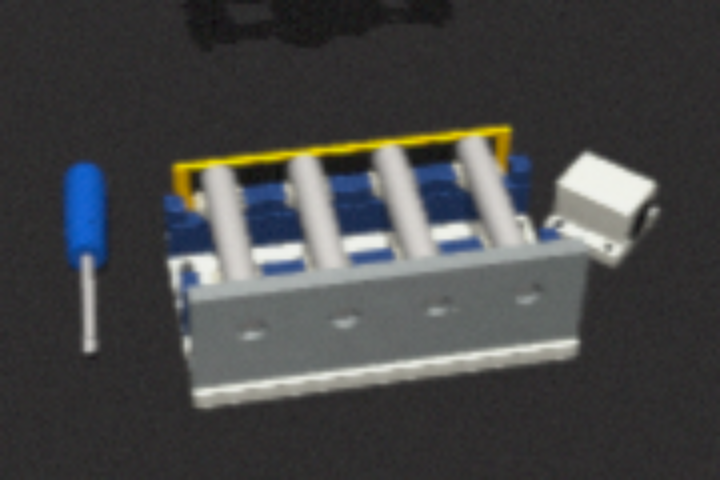

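The gate stands upright, with all four shafts seated and bright shaft ends showing in all four bores (s4 about px (250,330), (345,320), (440,310), (530,297)). The neighbouring things look unmoved. Handing in.

```bash
python3 -c "
from bench import robot
print(robot.job_done())"
```

```text
the job is handed in; nothing more can be done
None
```

The job is done and handed in at about 28 s: all four shafts are home with chamfered ends in the bores, and the tailgate is shut.

- **Feeling the shafts:** I pushed each tail with closed fingers. The two outer shafts went fully home, with the tool stopping at rack x = -62.9 and -63.6 mm. The two inner ones stopped about 6 mm short, at -69.5 and -69.7 mm, which agreed with the tapered tails in the wrist picture.
- **Turning:** I lifted both inner shafts, turned them end for end, laid them back and pushed them in. They then stopped at -63.1 and -63.3 mm, matching the outer pair.
- **Gate:** I swung it up along its arc to a hard stop, with the finger at -71.8 mm against about -71.6 mm expected when shut. The networks put its edge at x = -56 to -59 mm and 59 to 64 mm up, which fits upright.
- **Last checks:** The final pictures show the gate upright and a shaft end in every bore. The scene network found three of the four shafts, at x = 7.7 to 9.4 mm, which is 1 to 3 mm beyond nominal but within its 4 mm accuracy. It missed the fourth, and the wrist picture gave none, so that shaft rests on the push and the picture.
- **Other things:** The pillow block and deburrer beside the rack looked unmoved. I did not measure how far the other bench items had moved. The arm was clear of everything at hand-in.

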